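Start the bench centrifuge

ROBOT

A 6-joint arm with a two-finger parallel gripper is mounted at the origin on the work surface. World frame = base frame: x ahead of the robot, y to its left, z up, the work surface at z = 0. Lengths are in mm, angles in degrees, forces in N, time in s.
With the tool pointing down it reaches from about 300 to 850 mm from the base axis. Payload 4.2 kg.
Tool frame: the origin (TCP) lies at the very end of the fingers, on their centre line; the grasp point (between the pads) lies 19 mm behind it; z points along the fingers, y is the line along which they close (so a half turn about z gives the same grasp; the last joint's range is limited). The gripper opens to 91 mm and grips with 3 to 60 N. Pads are 32 mm wide; open, the fingers measure 118 mm over their backs; the gripper's body (76 mm by 178 mm) begins 60 mm behind the grasp point.
Start: joints at [63.942, 18.312, 89.639, -0, 72.044, -1.146], TCP at [242.212, 521.517, 178.876] pointing down, gripper open.
Joint ranges: [-177.97, 177.97], [-48.28, 115.42], [12.27, 149.76], [-77.06, 257.06], [2.81, 150.46], [-146.56, 146.56]. Speed limits (degrees/s): [147.25, 147.25, 180, 180, 180, 180].

INTERFACE

Orientations are given as [roll, pitch, yaw] about the fixed x, y, z axes, in that order (R = Rz(yaw) Ry(pitch) Rx(roll)).
In Python, from workcell import env gives the robot as it stands.
- The arm moves only by the shell command python3 -m pendant 'ROWS' [FORCE]. ROWS is a JSON object of lists of equal length, an entry for each row: "translation": the shift along the tool's x, y, z in mm, a list of three; "roll": the turn about the tool's z in rad; "hand": the closure in counts, from 0 (fully open) to 255 (shut). In form: {"translation": [[dx, dy, dz], ...], "roll": [roll, ...], "hand": [hand, ...]}. A call has exactly 8 rows; each row shifts and turns the commanded pose from where the row before left it, along the tool's axes as they then stand; what a row does not reach is not made up. A row lasts 1/12 s, in which the tool goes at most 41.7 mm and 7.16 degrees, less where a joint would pass 70% of its speed; a pose out of reach is approached as far as the arm can. A call with a gripper value outside its range is refused whole. The fingers move at their own pace and stop on an object; FORCE is the grip in N (left out, the last holds). Time passes only in rows, so rows that do not move let the fingers close, or fill a call up. It gives the time, the measured TCP pose, the force, the opening and the grip force at its end, in the units of the state.
- env.state(): the state, without advancing time (a new reading comes with each control period).
- env.grab_frame(name): name is "scene" or "top" or "wrist"; returns a dict with "frame" (400x640x3 uint8, red, green, blue), "z_map" (400x640 float32, mm along the optical axis (not along the pixel's ray), 0 where there is no reading), "fx", "fy", "cx", "cy" (pixels), "dist" ([k1, k2, p1, p2, k3] as OpenCV has them; the pictures are not rectified), "pose" (4x4, takes a point from camera to world coordinates). Camera axes: x right, y down, z forward; pixel columns grow to the right and rows downward; lengths in mm; the calibration is good to about 2 mm. A picture is of the moment at which its call begins.
- env.job_done(): hands the job in; it is judged then, once.
Trained networks look in a picture, given as the dict that the camera call returned (one of the last four; its "shot" number tells which), for a name from the list of things; names that differ only in an ending like _2 or _b are one class to them, and where a whole thing is asked for, a point or a joint stands for the part that bears it (a point fixed in the world has none). Each returns a list of dicts, best first, with "score" (0 to 1); they miss things now and then, are a little off and sometimes report something else, mostly with a low value. They report only what shows in the picture. A call takes as long as a camera call. They do not tell look-alikes from the thing itself.
- env.recognise(picture, label): "rect" ([centre column, centre row, width, height] in pixels, round what is visible of it).
- env.regions_of(picture, label): "pixels" (400x640 bool, what is visible of it) and "rect" ([centre column, centre row, width, height] in pixels, round what is visible of it).
The state is a dict: "time_s": time; "qpos": joint angles; "qvel": joint speeds; "effort": joint torques, N m; "ee_pos": TCP position; "ee_rot": TCP orientation; "force": force on the tool from outside, world axes, zero at the start; "torque": the same for the moment, N m; "gripper_width": finger opening in mm; "gripper_force": force on a finger pad.
Only numpy, scipy, OpenCV 4.12 (cv2) and the standard library are available. Lean on these libraries where they do the work, as an engineer would, in place of code of your own. Each camera call takes 0.05 s, during which the arm holds its last target. There are 200 camera calls.

TASK

Start the centrifuge run using only the closed fingers, grasping nothing: first press the raised end of the outlet box's rocker fully down to switch it on, then push the centrifuge's open lid down until it is fully shut, then press the large round start key all the way down and let it come up. Do not press the start key before then, do not press the small square key, do not swing the lid farther open, and leave everything else on the bench where it stands.

Things in the scene. Friction and masses are not known exactly. Their poses are not given: they have to be found in the camera images.
- outlet_box: white switched outlet box fixed to the bench, 170 x 90 mm, 60 mm high, with a paddle rocker and one round outlet on top. Origin: centre of its underside; x runs along its length away from the robot (yaw varies by up to 0.5 either way), z up
- rocker (a joint): paddle rocker of the outlet box: 0 = off (the end nearer the robot is raised), 0.4 rad = on (that end fully down). It stays where it is left; about 2 N on the raised end moves it, up to about 6 N near the pivot
- rocker_end (a point): point on the top face of the rocker, 8 mm from its raised end: press straight down here. The rocker is 60 mm long (along the box's x), 34 mm wide, 8 mm thick, pivoting about the box's y axis at its middle, 71 mm above the bench and 30 mm on the robot's side of the box's centre. This point starts about 79 mm above the bench and is about 71 mm above it when on. Low 12 mm high cheeks stand on both sides of the rocker, lower than its face
- centrifuge: white bench centrifuge fixed to the bench, 260 mm deep, 200 mm wide: key deck 80 mm high and 75 mm deep on the robot's side, behind it the rotor bowl, rim 110 mm high, under a hinged lid. Origin: centre of its underside; x points from the key deck to the hinge (yaw varies by up to 0.25), y to its left, z up. It may stand on either side of the bench, with the outlet box on the other
- lid (a joint): centrifuge lid, hinged along its far edge: 0 = shut flat, grows as it opens; starts standing open at 0.45 to 0.85 rad. The hinge is stiff: the lid stays at any angle, and about 3 N on its outer face near the free edge pushes it down
- lid_pad (a point): point in the middle of the lid's outer (upper) face, 26 mm from its free edge, 155 mm from the hinge line along the lid and 16 mm above the hinge line when shut; then it is 128 mm above the bench. The lid is 180 mm long, 196 mm wide and 14 mm thick; open, its free edge stands up to 260 mm above the bench
- lid_hinge (a point): middle of the lid's hinge line, which runs along the centrifuge's y, 112 mm above the bench
- start (a joint): travel of the start key: 0 = up, 0.006 m = fully down; sprung, about 5 N to press fully, comes back up when released
- start_top (a point): centre of the top of the start key: the large round key on the centrifuge's deck, 32 mm across, 102 mm above the bench when up, in a round collar 44 mm across; on the left half of the deck, seen from the robot. Press straight down
- short (a joint): travel of the small key: 0 = up, 0.006 m = down; sprung, about 4 N. Not to be pressed
- short_top (a point): centre of the top of the small square key (short spin), 18 mm wide, 98 mm above the bench, 96 mm to the right of the start key on the same deck. Not to be pressed
- tube_rack: white block rack of capped blood tubes, loose, 60 x 112 x 62 mm high, 98 mm over the caps; stands about 150 mm in front of the outlet box. Bystander, to be left alone. Origin: centre of its underside
- tip_box: grey pipette-tip box with a clear cover, loose, 85 x 120 x 54 mm high; stands about 200 mm in front of the centrifuge. Bystander, to be left alone. Origin: centre of its underside
- jar: specimen jar, loose, 50 mm across, 75 mm high; stands between the two devices. Bystander, to be left alone. Origin: centre of its underside
- glove_box: carton of gloves, loose, 235 x 120 x 75 mm high, at the left side. Bystander, to be left alone. Origin: centre of its underside
- wash_bottle: white bottle, loose, 66 mm across, 170 mm high, at the left side. Bystander, to be left alone. Origin: centre of its underside
- pen_cup: black cup, loose, 76 mm across, 95 mm high, at the back. Bystander, to be left alone. Origin: centre of its underside
There are look-alikes about, which are no part of the job. Leave any red or turquoise look-alike of the outlet_box alone.

How it is judged:
By the outcome, as a careful person would: the job done as asked, in the order asked, and still so for the second after the job is handed in, with the robot touching nothing.
It also fails if it takes over 54 s, if anything falls off the work surface, if the arm or the gripper's body presses on something with over 40 N, if the wrist force passes 120 N, or if a joint passes its speed limit or range.

## Working session

There is one attempt and no reset: what is moved stays moved. The work goes in short steps, Python scripts to look and compute and a shell command to move; the robot and the scene stay as the last step left them, time stands still between calls to the robot, and variables do not carry over. Pictures are saved under pics/ and viewed, at most 10 in all, crops included, and the job is handed in when it is done.

```bash
mkdir -p pics; cat > h.py <<'E'
import numpy as np, cv2
from workcell import env
def world(p,uv):
    uv=np.asarray(uv,float).reshape(-1,2)
    K=np.array([[p['fx'],0,p['cx']],[0,p['fy'],p['cy']],[0,0,1]])
    n=cv2.undistortPoints(uv.reshape(-1,1,2),K,np.array(p['dist'])).reshape(-1,2)
    z=np.array([p['z_map'][int(round(v)),int(round(u))] for u,v in uv])
    c=np.c_[n*z[:,None],z]
    T=np.array(p['pose']); w=c@T[:3,:3].T+T[:3,3]; w[z==0]=np.nan
    return w
def maskpts(p,m):
    v,u=np.nonzero(m); return world(p,np.c_[u,v]),u,v
E
python3 - <<'E'
from h import *
s=env.state();print({k:np.round(v,2) for k,v in s.items()})
ims=[]
for n in['scene','top']:
    p=env.grab_frame(n); cv2.imwrite(f'pics/{n}.png',p['frame'][...,::-1])
    for l in['outlet_box','rocker','centrifuge','lid','start','short','start_top','rocker_end','tube_rack','tip_box','jar']:
        for r in env.regions_of(p,l)[:3]:
            w,_,_=maskpts(p,r['pixels']); print(n,l,round(r['score'],2),np.round(r['rect']),np.round(np.nanmedian(w,0)),np.round(np.nanmin(w,0)),np.round(np.nanmax(w,0)))
E
```

```text
{'time_s': np.float64(0.0), 'qpos': array([63.94, 18.35, 89.71, -0.  , 72.04, -1.14]), 'qvel': array([ 0.04, -0.03, -0.02, -0.07, -0.09, -0.02]), 'effort': array([ -0.  , -41.25, -23.2 ,   0.07,   0.05,  -0.  ]), 'ee_pos': array([241.98, 520.99, 178.03]), 'ee_rot': array([-179.9 ,   -0.  ,  155.08]), 'force': array([-0.1 , -0.66,  0.34]), 'torque': array([-0.03, -0.01, -0.05]), 'gripper_force': np.float64(0.0), 'gripper_width': np.float64(91.41)}
scene outlet_box 0.88 [365. 213.  49.  68.] [579. 187.  61.] [455. 123.  -3.] [664. 306.  85.]
scene outlet_box 0.81 [278. 202.  59.  65.] [369.  51.  62.] [264.   0.  -1.] [443. 136.  85.]
scene outlet_box 0.68 [314. 122.  48.  51.] [234. 343.  61.] [126. 294.  -1.] [309. 416.  86.]
scene rocker 0.62 [308. 106.  18.  15.] [189. 368.  76.] [143. 346.  58.] [218. 398.  86.]
scene rocker 0.61 [267. 186.  21.  20.] [325.  66.  76.] [276.  45.  59.] [353.  86.  85.]
scene centrifuge 0.64 [224. 333. 142. 133.] [ 587. -276.  166.] [ 401. -395.   -1.] [ 690. -154.  227.]
scene lid 0.73 [227. 335. 128. 130.] [ 597. -273.  179.] [ 453. -402.   -0.] [
[... 1959 characters left out ...]
8.] [419. 546.  74.] [263. 436. -10.] [560. 646. 540.]
top start_top 0.64 [281. 192.  17.  17.] [546. 213.  75.] [518. 190.  50.] [580. 237.  88.]
top start_top 0.53 [188. 234.  42.  66.] [419. 547.  74.] [300. 486.  -7.] [553. 641.  88.]
top rocker_end 0.65 [330. 253.  12.  16.] [319.  69.  75.] [291.  49.  60.] [351.  90.  88.]
top rocker_end 0.63 [280. 193.  19.  15.] [543. 214.  75.] [514. 190.  58.] [575. 240.  88.]
top tube_rack 0.93 [274. 228.  37.  28.] [424. 260.  64.] [374. 202.  16.] [481. 319. 107.]
top tip_box 0.9 [435. 244.  41.  31.] [ 337. -294.   53.] [ 284. -365.   -6.] [ 390. -234.   70.]
top jar 0.66 [340. 177.  14.  14.] [587.   7.  72.] [570. -15.   6.] [617.  30.  87.]
```

```bash
python3 - <<'E'
import cv2,numpy as np
a=cv2.imread('pics/scene.png');b=cv2.imread('pics/top.png')
A=cv2.resize(a[80:400,140:460],(400,400));B=cv2.resize(b[130:330,180:480],(600,400))
cv2.imwrite('pics/m1.png',cv2.resize(a[70:400,120:480],(800,600)[:2]))
cv2.imwrite('pics/m2.png',cv2.resize(b[130:330,190:480],(800,552),interpolation=cv2.INTER_CUBIC))
E
```

```text
(no output)
```

View pics/m1.png

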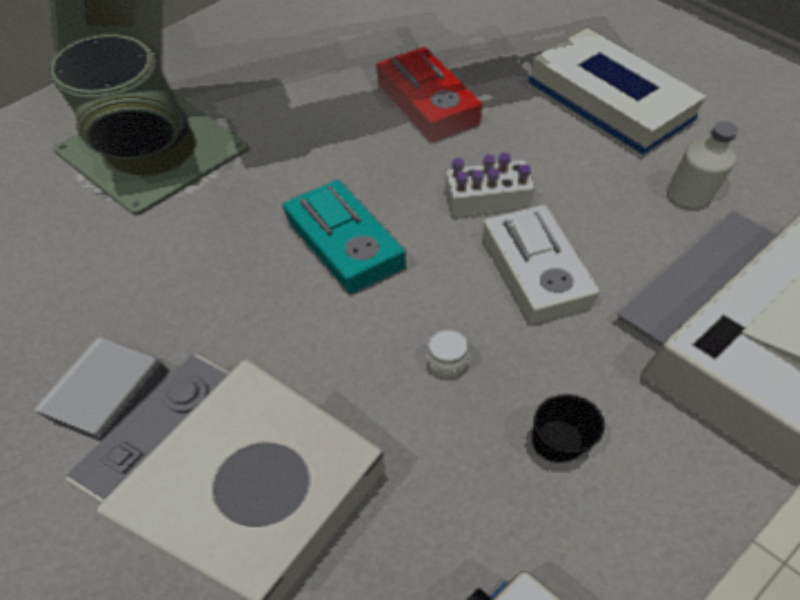

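View pics/m2.png

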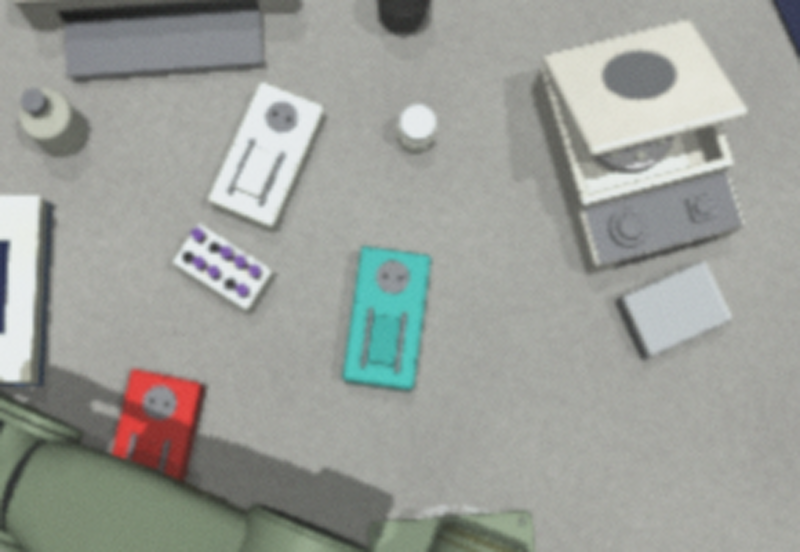

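White box is at scene (365,213) / top (285,188). The look-alikes are turquoise at (278,202)/(330,247) and red at (314,122)/(248,284). White is the one to use. The centrifuge is at the right, with its round start key at scene (202,286).

```bash
cat >> h.py <<'E'
def lidfit(p,R=250):
    # points of the lid's outer face: above 125mm near centrifuge
    v,u=np.mgrid[0:400,0:640]; w=world(p,np.c_[u.ravel(),v.ravel()])
    return w
E
python3 - <<'E'
from h import *
for n in['scene','top']:
    p=env.grab_frame(n); w=lidfit(p)
    near=lambda c,r:np.hypot(w[:,0]-c[0],w[:,1]-c[1])<r
    b=w[near((566,200),125)&(w[:,2]>52)&(w[:,2]<68)]
    r=cv2.minAreaRect(b[:,:2].astype(np.float32));print(n,'box',r,len(b))
    k=w[near((546,212),40)&(w[:,2]>68)&(w[:,2]<90)]; print('rocker raised',np.round(cv2.minAreaRect(k[:,:2].astype(np.float32))[0],1),np.percentile(k[:,2],[5,50,95]))
    for yaw in[0]:
        pass
    L=w[near((590,-270),190)&(w[:,2]>135)]
    c=L.mean(0)
    for _ in range(4):
        c=L.mean(0);U,S,V=np.linalg.svd(L-c,full_matrices=False);d=(L-c)@V[2];L=L[abs(d)<4]
    nrm=V[2]*np.sign(V[2][2]);print('lid n',nrm,'open',np.arccos(nrm[2]),'yaw',np.arctan2(-nrm[1],-nrm[0]),'c',c,len(L),L.min(0),L.max(0))
    # in-plane rect
    ang=np.arctan2(-nrm[1],-nrm[0]);yv=np.array([-np.sin(ang),np.cos(ang),0]);
    xv=np.cross(yv,nrm);q=np.c_[(L-c)@xv,(L-c)@yv];rr=cv2.minAreaRect(q.astype(np.float32));print('rect',rr)
    cc=c+xv*rr[0][0]+yv*rr[0][1];print('lid centre',cc,'xv',xv)
E
```

```text
scene box ((551.3964233398438, 208.62368774414062), (89.76113891601562, 215.44976806640625), 63.548851013183594) 1437
rocker raised [546. 211.] [70.51666213 74.63348307 81.13571073]
lid n [0.53159181 0.10082931 0.84097777] open 0.5717085364459199 yaw -2.9541450716364626 c [ 594.07303782 -270.7939279   181.45683183] 8226 [ 507.1974166  -372.48696995  135.00447757] [ 684.05548368 -158.49026198  226.11143733]
rect ((-4.5269775390625, -5.892425537109375), (196.75779724121094, 171.1803741455078), 89.92931365966797)
lid centre [ 596.71537275 -264.2952619   179.00742155] xv [-0.82624643 -0.15671772  0.54106968]
top box ((551.7877197265625, 210.00408935546875), (91.44585418701172, 214.97666931152344), 64.09829711914062) 980
rocker raised [549.7 218.7] [68.92626487 74.4701857  83.00353984]
lid n [0.52465504 0.10490307 0.84482687] open 0.5645548285870627 yaw -2.944248303453119 c [ 590.56957105 -258.88982817  182.88006805] 1734 [ 508.6309916 -370.5573462  135.0874061] [ 677.10704764 -153.89595423  228.68477658]
rect ((-6.1870574951171875, 3.3081512451171875), (176.9285430908203, 196.28274536132812), 0.27887657284736633)
lid centre [ 596.34372701 -261.1089355   179.5697462 ] xv [-0.82842939 -0.16564176  0.53503978]
```

```bash
python3 -m pendant '{"translation":[[-36,-14,0],[-36,-14,0],[-36,-14,0],[-36,-14,0],[-36,-14,0],[-36,-14,0],[-36,-14,0],[-36,-14,0]],"roll":[0,0,0,0,0,0,0,0],"hand":[255,255,255,255,255,255,255,255]}' 10
python3 - <<'E'
from h import *
for n in['scene','top','wrist']:
    p=env.grab_frame(n); w=lidfit(p)
    if n=='wrist': cv2.imwrite('pics/w1.png',p['frame'][...,::-1])
    a=np.deg2rad(-26.5);X=np.array([np.cos(a),np.sin(a)])
    s=(w[:,:2]-[566,200])@X; t=(w[:,:2]-[566,200])@[-X[1],X[0]]
    b=w[(abs(s)<105)&(abs(t)<65)&(w[:,2]>54)&(w[:,2]<66)&(s>-90)]
    r=cv2.minAreaRect(b[:,:2].astype(np.float32));print(n,'box',np.round(r[0],1),np.round(r[1],1),r[2],len(b))
    k=w[(abs(s+25)<45)&(abs(t)<30)&(w[:,2]>67)&(w[:,2]<95)]
    if len(k): print(np.round(cv2.minAreaRect(k[:,:2].astype(np.float32)),1) if 0 else cv2.minAreaRect(k[:,:2].astype(np.float32)))
s=env.state();print(s['ee_pos'],s['ee_rot'],s['gripper_width'])
E
```

```text
time_s: 1.97
ee_pos: [457.3, 297.1, 179.1]
ee_rot: [180.0, 0.0, 155.1]
force: [0.7, -0.0, -0.2]
gripper_width: 40.3
gripper_force: 0.0
scene box [570.9 198.5] [ 89.8 171. ] 63.351768493652344 1311
((543.8868408203125, 211.96359252929688), (48.868438720703125, 74.44438934326172), 62.76811981201172)
top box [571.7 199. ] [ 90.7 169.8] 64.53401947021484 712
((544.1209716796875, 211.51925659179688), (53.56331253051758, 77.22207641601562), 67.99689483642578)
wrist box [544.9 216.8] [ 83.2 109.3] 64.41416931152344 1402
((548.5367431640625, 223.75894165039062), (24.3118953704834, 75.07218170166016), 63.08366012573242)
[457.79256649 296.79365606 178.78834899] [1.79994306e+02 5.31102667e-03 1.54822426e+02] 28.882791159061185
```

View pics/w1.png

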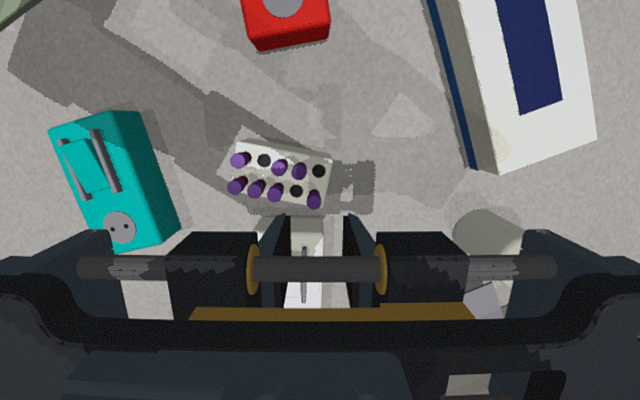

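The wrist view shows the rack at (275,175) and turquoise at (115,180), with the fingers hiding part of the white box. The box fit (171x90, centre (571,199), yaw -26°) matches the given sizes.

```bash
python3 -c "
import cv2
a=cv2.imread('pics/scene.png');cv2.imwrite('pics/c.png',cv2.resize(a[165:265,320:420],(500,500),interpolation=cv2.INTER_CUBIC))"
python3 -m pendant '{"translation":[[-22,-10,0],[-22,-10,0],[-22,-10,0],[-22.5,-10,0],[0,0,15],[0,0,15],[0,0,15],[0,0,10]],"roll":[0,0,0,0,0,0,0,0],"hand":[255,255,255,255,255,255,255,255]}'
python3 -c "
from h import *
s=env.state();print(s['ee_pos'],s['ee_rot'],s['gripper_width'],s['force'])"
```

```text
time_s: 2.78
ee_pos: [518.3, 225.9, 122.5]
ee_rot: [-179.9, -0.1, 155.1]
force: [-0.6, 0.8, -0.5]
gripper_width: 0.4
gripper_force: 0.0
[518.34015827 225.89634241 122.47615149] [-1.79944624e+02 -9.89994217e-02  1.55147009e+02] 0.42178309809318376 [-0.5648608   0.76880204 -0.51093449]
```

View pics/c.png

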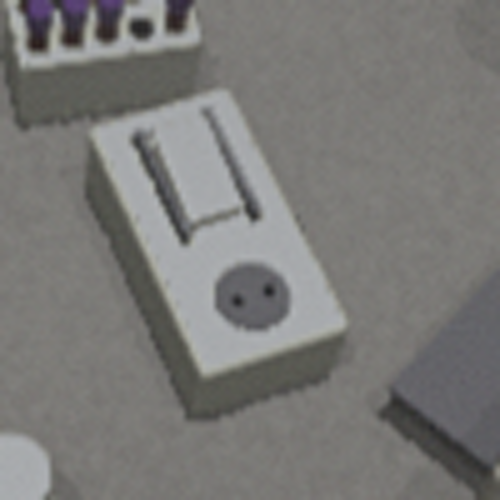

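The crop confirms the white box, with its rocker between the cheeks at crop (200,160). Next I lower the fingers and press.

```bash
python3 -m pendant '{"translation":[[-2,0,8],[0,0,8],[0,0,6],[0,0,5],[0,0,4],[0,0,4],[0,0,3],[0,0,3]],"roll":[0,0,0,0,0,0,0,0],"hand":[255,255,255,255,255,255,255,255]}'
python3 -m pendant '{"translation":[[0,0,2],[0,0,2],[0,0,1],[0,0,1],[0,0,1],[0,0,0],[0,0,0],[0,0,0]],"roll":[0,0,0,0,0,0,0,0],"hand":[255,255,255,255,255,255,255,255]}'
```

```text
time_s: 3.45
ee_pos: [521.6, 224.3, 82.8]
ee_rot: [180.0, 0.0, 155.1]
force: [0.2, 0.3, 0.1]
gripper_width: 0.6
gripper_force: 0.0
time_s: 4.12
ee_pos: [521.6, 224.3, 76.0]
ee_rot: [180.0, 0.0, 155.1]
force: [0.8, -0.3, -0.4]
gripper_width: 0.0
gripper_force: 0.0
```

```bash
python3 -m pendant '{"translation":[[0,0,1],[0,0,1],[0,0,1],[0,0,0],[0,0,0],[0,0,0],[0,0,0],[0,0,0]],"roll":[0,0,0,0,0,0,0,0],"hand":[255,255,255,255,255,255,255,255]}'
python3 -m pendant '{"translation":[[0,0,1],[0,0,1],[0,0,0],[0,0,0],[0,0,0],[0,0,0],[0,0,0],[0,0,0]],"roll":[0,0,0,0,0,0,0,0],"hand":[255,255,255,255,255,255,255,255]}'
```

```text
time_s: 4.78
ee_pos: [521.5, 224.2, 72.9]
ee_rot: [180.0, 0.0, 155.1]
force: [-0.2, 1.2, -0.8]
gripper_width: 0.7
gripper_force: 0.0
time_s: 5.45
ee_pos: [521.5, 224.2, 70.9]
ee_rot: [180.0, 0.0, 155.1]
force: [0.5, 0.4, 0.8]
gripper_width: 0.3
gripper_force: 0.0
```

```bash
for i in 1; do python3 -m pendant '{"translation":[[0,0,1],[0,0,0],[0,0,0],[0,0,0],[0,0,0],[0,0,0],[0,0,0],[0,0,0]],"roll":[0,0,0,0,0,0,0,0],"hand":[255,255,255,255,255,255,255,255]}'
python3 -m pendant '{"translation":[[0,0,1],[0,0,0],[0,0,0],[0,0,0],[0,0,0],[0,0,0],[0,0,0],[0,0,0]],"roll":[0,0,0,0,0,0,0,0],"hand":[255,255,255,255,255,255,255,255]}'; done
python3 -c "
from h import *
for n in ['scene','top']:
    p=env.grab_frame(n)
    for l in['rocker','outlet_box']:
      for r in env.regions_of(p,l)[:3]: print(n,l,np.round(r['rect']),round(r['score'],2))
    cv2.imwrite('pics/'+n+'2.png',cv2.resize(p['frame'][150:260,300:440,::-1] if n=='scene' else p['frame'][150:230,240:330,::-1],(700,560)))
"
```

```text
time_s: 6.12
ee_pos: [521.5, 224.2, 69.9]
ee_rot: [180.0, 0.0, 155.1]
force: [0.2, 0.2, -0.1]
gripper_width: 0.8
gripper_force: 0.0
time_s: 6.78
ee_pos: [521.5, 224.2, 68.9]
ee_rot: [180.0, 0.0, 155.1]
force: [0.1, 0.2, -0.1]
gripper_width: 0.2
gripper_force: 0.0
scene rocker [360. 200.  15.  22.] 0.74
scene rocker [268. 187.  22.  24.] 0.49
scene rocker [308. 106.  18.  12.] 0.48
scene outlet_box [366. 214.  54.  64.] 0.84
scene outlet_box [312. 120.  47.  52.] 0.71
scene outlet_box [279. 201.  60.  61.] 0.62
top rocker [242. 300.  14.  20.] 0.53
top rocker [208. 174.  24.  20.] 0.37
top outlet_box [246. 290.  34.  52.] 0.89
top outlet_box [296. 174.  18.  23.] 0.7
top outlet_box [337. 231.  28.  30.] 0.58
```

View pics/scene2.png

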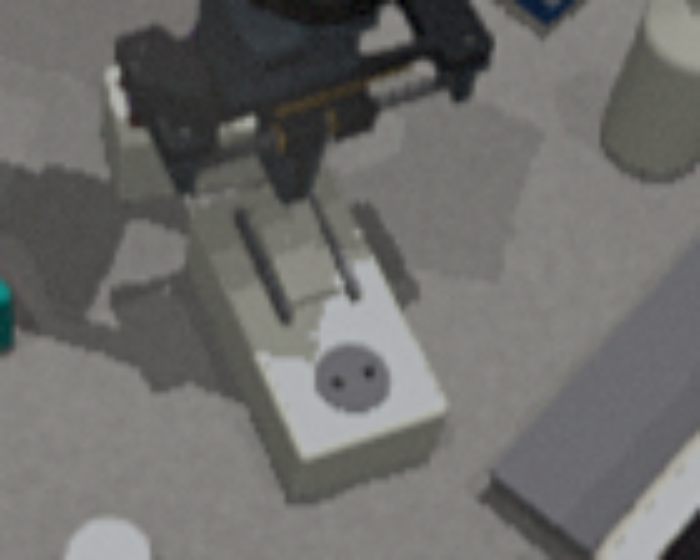

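```bash
cat >> h.py <<'E'
def proj(p,P):
    T=np.linalg.inv(np.array(p['pose']));K=np.array([[p['fx'],0,p['cx']],[0,p['fy'],p['cy']],[0,0,1]])
    return cv2.projectPoints(np.array(P,float).reshape(-1,1,3),cv2.Rodrigues(T[:3,:3])[0],T[:3,3],K,np.array(p['dist']))[0].reshape(-1,2)
def rocker(p):
    w=lidfit(p);a=np.deg2rad(-26.1);X=np.array([np.cos(a),np.sin(a)]);d=w[:,:2]-[544.3,211.9]
    s=d@X;t=d@[-X[1],X[0]]
    for lo in range(-60,45,6):
        m=(s>=lo)&(s<lo+6)&(abs(t)<11)&(w[:,2]>50);print(lo+3,m.sum(),np.round(np.percentile(w[m,2],[10,50,90]),1) if m.sum() else '')
E
python3 - <<'E'
from h import *
p=env.grab_frame('scene');e=env.state()['ee_pos'];print(e,proj(p,[e,[524.5,221.6,79],[524.5,221.6,71],[544.3,211.9,75]]));rocker(p)
E
```

```text
[521.46219998 224.22466901  68.84946267] [[355.4892765  191.97280704]
 [356.0253445  191.22365127]
 [355.76702198 192.74273562]
 [358.9951073  198.16430903]]
-57 18 [470.9 474.9 476.7]
-51 35 [ 60.5 474.2 478.3]
-45 31 [ 61.1 475.8 478.9]
-39 25 [265.5 478.1 480.4]
-33 29 [120.9 479.6 480.5]
-27 38 [ 79.6 478.8 480.2]
-21 45 [ 78.9 478.6 480.4]
-15 55 [ 78.2 475.5 479.7]
-9 112 [ 79.1 143.8 477.8]
-3 130 [190.3 233.  476. ]
3 124 [ 76.4 297.1 474.8]
9 303 [201.8 329.6 376.2]
15 45 [ 73.2 459.5 473.5]
21 35 [ 72.3 448.6 468.1]
27 39 [ 61.7  71.1 471.2]
33 35 [ 61.3 456.4 466.9]
39 75 [ 61.1 440.9 457.6]
45 22 [ 60.   62.7 450. ]
```

```bash
python3 - <<'E'
from h import *
p=env.grab_frame('scene');w=lidfit(p).reshape(400,640,3)
for v in range(180,198): print(v,[tuple(int(x) if x==x else 0 for x in w[v,u]) for u in range(353,365)])
E
```

```text
180 [(513, 214, 130), (517, 212, 137), (524, 207, 149), (540, 187, 186), (544, 185, 192), (546, 187, 192), (533, 212, 154), (533, 216, 149), (535, 219, 147), (537, 220, 149), (537, 226, 143), (540, 226, 146)]
181 [(513, 215, 125), (520, 209, 138), (523, 209, 142), (528, 206, 150), (531, 207, 151), (532, 210, 149), (534, 211, 150), (534, 217, 144), (535, 219, 144), (537, 222, 142), (539, 224, 142), (490, 311, 1)]
182 [(513, 215, 121), (518, 212, 128), (525, 207, 141), (530, 204, 149), (530, 209, 144), (532, 210, 145), (532, 215, 139), (534, 217, 139), (535, 220, 137), (537, 222, 138), (539, 224, 138), (514, 272, 61)]
183 [(513, 216, 115), (519, 211, 126), (524, 209, 133), (530, 205, 143), (531, 208, 141), (532, 211, 139), (532, 216, 134), (534, 218, 134), (536, 221, 132), (538, 222, 133), (0, 0, 0), (516, 269, 61)]
184 [(474, 275, 6), (520, 212, 121), (525, 209, 129), (531, 204, 141), (531, 209, 135), (533, 211, 135), (533, 216, 130), (534, 219, 127), (537, 219, 131), (538, 222, 129), (517, 263, 63), (518, 267, 60)]
185 [(474, 276, 0), (520, 212, 116), (524, 211, 121), (530, 207, 131)
[... 1823 characters left out ...]
33, 219, 77), (536, 219, 79), (538, 221, 79), (539, 225, 75), (542, 227, 77), (545, 227, 79), (544, 233, 72)]
195 [(525, 207, 76), (528, 208, 77), (530, 209, 79), (532, 211, 79), (535, 213, 80), (536, 217, 76), (538, 217, 79), (540, 220, 77), (541, 223, 75), (543, 226, 73), (545, 227, 75), (549, 227, 79)]
196 [(528, 204, 77), (530, 205, 78), (531, 209, 75), (535, 208, 80), (536, 211, 78), (538, 213, 78), (539, 217, 75), (542, 218, 77), (544, 220, 77), (545, 223, 75), (548, 223, 77), (550, 225, 78)]
197 [(530, 201, 77), (532, 203, 78), (534, 205, 78), (536, 207, 76), (538, 209, 78), (540, 212, 75), (542, 213, 78), (543, 216, 75), (546, 217, 76), (547, 221, 74), (550, 221, 76), (551, 224, 74)]
```

The scene view shows the fingertips at crop (295,195). Depth puts them at z≈105 over the rocker's raised end, and the rocker is untouched at 79. So closed fingers end about 36 mm short of the reported TCP. XY agrees, so I'll keep descending and watch the force.

```bash
python3 -m pendant '{"translation":[[0,0,4],[0,0,4],[0,0,4],[0,0,3],[0,0,2],[0,0,1],[0,0,0],[0,0,0]],"roll":[0,0,0,0,0,0,0,0],"hand":[255,255,255,255,255,255,255,255]}'
python3 - <<'E'
from h import *
p=env.grab_frame('scene');w=lidfit(p).reshape(400,640,3);e=env.state();print(e['ee_pos'],e['force'],e['qpos'])
for v in range(184,200): print(v,[tuple(int(x) if x==x else 0 for x in w[v,u]) for u in range(355,363)])
E
```

```text
time_s: 7.85
ee_pos: [521.5, 224.3, 50.9]
ee_rot: [180.0, 0.0, 155.1]
force: [0.1, -0.5, 0.1]
gripper_width: 0.2
gripper_force: 0.0
[521.60086832 224.29023042  50.99149041] [-0.14982287 -0.1186455   0.21866792] [ 2.21048798e+01  2.39357771e+01  1.00999133e+02  4.53852700e-03
  5.50442709e+01 -4.29868768e+01]
184 [(527, 206, 135), (543, 185, 174), (545, 187, 173), (545, 192, 168), (534, 215, 132), (533, 220, 125), (537, 218, 132), (537, 224, 125)]
185 [(528, 205, 131), (530, 206, 133), (532, 207, 134), (533, 212, 129), (533, 216, 125), (534, 220, 122), (536, 221, 123), (537, 225, 120)]
186 [(527, 207, 124), (529, 208, 125), (532, 209, 126), (534, 211, 126), (533, 217, 119), (536, 218, 121), (537, 221, 119), (538, 224, 117)]
187 [(527, 207, 119), (531, 206, 124), (532, 210, 121), (533, 213, 119), (534, 217, 116), (534, 222, 110), (537, 222, 112), (538, 225, 111)]
188 [(527, 208, 113), (531, 207, 118), (532, 211, 114), (534, 213, 115), (534, 218, 109), (537, 218, 111), (538, 221, 109), (539, 225, 107)]
189 [(528, 208, 108), (530, 210, 109), (532, 211, 110), (533, 215, 106), (534, 218, 1
[... 692 characters left out ...]
6), (540, 224, 77), (541, 227, 76)]
195 [(529, 211, 76), (532, 212, 78), (534, 214, 77), (536, 216, 77), (539, 216, 80), (539, 221, 75), (542, 222, 76), (544, 225, 76)]
196 [(532, 207, 78), (533, 210, 76), (535, 213, 75), (538, 213, 77), (540, 216, 76), (543, 217, 79), (544, 220, 76), (545, 222, 75)]
197 [(535, 204, 80), (536, 208, 76), (537, 210, 75), (540, 211, 77), (542, 213, 77), (544, 215, 76), (545, 219, 74), (548, 219, 77)]
198 [(536, 203, 77), (538, 205, 77), (539, 209, 73), (542, 209, 76), (543, 212, 74), (547, 211, 79), (548, 215, 75), (550, 217, 76)]
199 [(538, 201, 76), (539, 204, 74), (541, 206, 73), (544, 207, 75), (546, 209, 75), (548, 211, 74), (550, 213, 75), (552, 215, 74)]
```

```bash
python3 -m pendant '{"translation":[[0,0,2],[0,0,2],[0,0,1],[0,0,1],[0,0,0],[0,0,0],[0,0,0],[0,0,0]],"roll":[0,0,0,0,0,0,0,0],"hand":[255,255,255,255,255,255,255,255]}'
python3 -m pendant '{"translation":[[0,0,1],[0,0,1],[0,0,1],[0,0,0],[0,0,0],[0,0,0],[0,0,0],[0,0,0]],"roll":[0,0,0,0,0,0,0,0],"hand":[255,255,255,255,255,255,255,255]}'
python3 -m pendant '{"translation":[[0,0,1],[0,0,1],[0,0,0],[0,0,0],[0,0,0],[0,0,0],[0,0,0],[0,0,0]],"roll":[0,0,0,0,0,0,0,0],"hand":[255,255,255,255,255,255,255,255]}'
```

```text
time_s: 8.57
ee_pos: [521.5, 224.2, 44.9]
ee_rot: [180.0, 0.0, 155.1]
force: [-1.1, 0.3, -0.5]
gripper_width: 0.6
gripper_force: 0.0
time_s: 9.23
ee_pos: [521.6, 224.1, 41.8]
ee_rot: [-180.0, 0.0, 155.1]
force: [-0.4, 0.3, 0.5]
gripper_width: 0.3
gripper_force: 0.0
time_s: 9.9
ee_pos: [521.5, 224.2, 39.9]
ee_rot: [180.0, -0.0, 155.1]
force: [-0.6, -0.1, 1.2]
gripper_width: 0.5
gripper_force: 0.7
```

```bash
python3 -m pendant '{"translation":[[0,0,1],[0,0,1],[0,0,0],[0,0,0],[0,0,0],[0,0,0],[0,0,0],[0,0,0]],"roll":[0,0,0,0,0,0,0,0],"hand":[255,255,255,255,255,255,255,255]}'
python3 -m pendant '{"translation":[[0,0,1],[0,0,0],[0,0,0],[0,0,0],[0,0,0],[0,0,0],[0,0,0],[0,0,0]],"roll":[0,0,0,0,0,0,0,0],"hand":[255,255,255,255,255,255,255,255]}'
python3 -m pendant '{"translation":[[0,0,1],[0,0,0],[0,0,0],[0,0,0],[0,0,0],[0,0,0],[0,0,0],[0,0,0]],"roll":[0,0,0,0,0,0,0,0],"hand":[255,255,255,255,255,255,255,255]}'
python3 -c "
from h import *
rocker(env.grab_frame('scene'))"
```

```text
time_s: 10.57
ee_pos: [521.2, 224.4, 37.9]
ee_rot: [180.0, -0.0, 155.1]
force: [-3.3, 1.1, 4.0]
gripper_width: 0.3
gripper_force: 2.6
time_s: 11.23
ee_pos: [521.3, 224.4, 37.7]
ee_rot: [180.0, -0.0, 155.1]
force: [-4.7, 1.7, 9.3]
gripper_width: 0.5
gripper_force: 5.1
time_s: 11.9
ee_pos: [521.3, 224.4, 37.5]
ee_rot: [180.0, 0.0, 155.1]
force: [-7.0, 0.8, 15.0]
gripper_width: 0.6
gripper_force: 7.6
-57 18 [437.8 443.2 446.3]
-51 26 [251.9 444.5 447.2]
-45 25 [ 64.  446.7 448.6]
-39 34 [ 61.8 447.1 448.6]
-33 19 [447.2 448.2 449.1]
-27 31 [ 90.5 448.  449.5]
-21 30 [ 89.2 447.6 449. ]
-15 43 [ 79.2 445.3 448.6]
-9 103 [ 77.6 113.5 447.2]
-3 125 [ 79.4 201.2 445.4]
3 113 [ 97.3 269.9 443.3]
9 264 [169.5 296.5 432.5]
15 41 [ 79.2 431.1 440.5]
21 38 [ 60.8  82.9 439.3]
27 40 [ 59.4  78.5 436.9]
33 31 [ 59.2 422.5 435.3]
39 63 [ 61.6 411.2 426.1]
45 20 [ 60.1  62.5 406.2]
```

```bash
python3 -m pendant '{"translation":[[0,0,-10],[0,0,-30],[0,0,-38],[0,0,-38],[0,0,-38],[0,0,-38],[0,0,0],[0,0,0]],"roll":[0,0,0,0,0,0,0,0],"hand":[255,255,255,255,255,255,255,255]}'
python3 - <<'E'
from h import *
p=env.grab_frame('scene');rocker(p)
w=lidfit(p);m=(np.hypot(w[:,0]-440,w[:,1]+245)<60)&(w[:,2]>96)&(w[:,2]<110)
a=env.regions_of(p,'start')[0];q,_,_=maskpts(p,a['pixels']);q=q[(q[:,2]>99)&(q[:,2]<106)];print('start',np.median(q,0),q.min(0),q.max(0))
H=np.array([670.5,-248,112]);X=np.array([.982,.19,0]);
for th in(.57,.4,.2,0):print(th,H-X*(155*np.cos(th)-16*np.sin(th))+np.array([0,0,155*np.sin(th)+16*np.cos(th)]))
print(env.state()['ee_pos'],env.state()['ee_rot'])
E
```

```text
time_s: 12.62
ee_pos: [523.6, 224.3, 230.4]
ee_rot: [179.8, 0.3, 155.1]
force: [-0.5, 0.1, -0.6]
gripper_width: 0.3
gripper_force: 0.0
-57 1 [59.6 59.6 59.6]
-51 13 [59.6 61.1 63.3]
-45 14 [60.7 62.  63.7]
-39 21 [ 60.2  62.8 289.3]
-33 12 [ 90.3 282.1 296.5]
-27 19 [ 70.   73.1 293.5]
-21 19 [ 71.8  74.4 296. ]
-15 24 [ 71.6  75.4 289.2]
-9 146 [269.1 297.1 321.9]
-3 186 [367.9 395.2 414.4]
3 121 [360.7 457.5 633.6]
9 577 [438.1 502.  546.5]
15 93 [ 80.3 445.3 631.1]
21 36 [ 60.7  82.1 627.2]
27 47 [ 61.2  79.5 631.6]
33 45 [ 61.6 617.7 628.5]
39 85 [ 62.2 600.8 620.2]
45 41 [ 61.2 600.  611.4]
start [ 441.51414581 -247.0170917   102.75865042] [ 426.9788224  -261.73420281   99.14986648] [ 456.58653512 -233.40516387  105.8488469 ]
0.57 [ 550.83295132 -271.15350229  209.11338316]
0.4 [ 536.4238471  -273.94141451  187.09681896]
0.2 [ 524.44555871 -276.25900595  158.47481152]
0 [ 518.29 -277.45  128.  ]
[521.32136564 223.65576458 226.73523608] [-1.79922085e+02 -2.11784738e-02  1.55076342e+02]
```

Rocker is on (near end ~72, far end ~80). Next, over to the lid.

```bash
python3 -m pendant '{"translation":[[-16.7,-31.2,-2],[-16.7,-31.2,-2],[-16.7,-31.2,-2],[-16.7,-31.2,-2],[-16.7,-31.2,0],[-16.7,-31.2,0],[-16.7,-31.2,0],[-16.7,-31.2,0]],"roll":[0,0,0,0,0,0,0,0],"hand":[255,255,255,255,255,255,255,255]}'
python3 -m pendant '{"translation":[[-16.7,-31.2,0],[-16.7,-31.2,0],[-16.7,-31.2,0],[-16.7,-31.2,0],[-16.7,-31.2,0],[-16.7,-31.2,0],[0,0,0],[0,0,0]],"roll":[0,0,0,0,0,0,0,0],"hand":[255,255,255,255,255,255,255,255]}'
```

```text
time_s: 13.38
ee_pos: [536.4, -60.3, 233.5]
ee_rot: [-179.9, -0.2, 155.1]
force: [0.6, 0.2, -0.1]
gripper_width: 0.4
gripper_force: 0.0
time_s: 14.05
ee_pos: [548.5, -271.9, 232.9]
ee_rot: [180.0, -0.3, 154.9]
force: [-0.3, -0.1, -0.3]
gripper_width: 0.9
gripper_force: 0.0
```

```bash
python3 -m pendant '{"translation":[[0,0,8],[0,0,8],[0,0,8],[0,0,6],[0,0,5],[0,0,4],[0,0,3],[0,0,3]],"roll":[0,0,0,0,0,0,0,0],"hand":[255,255,255,255,255,255,255,255]}'
python3 -m pendant '{"translation":[[1.5,-1,3],[1.5,-1,3],[1.5,-1,3],[1.5,-1,3],[1.5,-1,3],[1.5,-1,3],[1.5,-1,3],[1.5,-1,3]],"roll":[0,0,0,0,0,0,0,0],"hand":[255,255,255,255,255,255,255,255]}'
```

```text
time_s: 14.72
ee_pos: [549.7, -270.3, 190.7]
ee_rot: [180.0, 0.0, 155.1]
force: [0.7, 0.8, -0.5]
gripper_width: 0.3
gripper_force: 0.0
time_s: 15.38
ee_pos: [535.0, -272.9, 166.6]
ee_rot: [-180.0, 0.0, 155.1]
force: [-1.0, -0.5, 2.4]
gripper_width: 0.2
gripper_force: 0.9
```

```bash
cat >> h.py <<'E'
def lid(p):
    w=lidfit(p);L=w[(np.hypot(w[:,0]-600,w[:,1]+262)<75)&(w[:,2]>115)&(w[:,2]<230)]
    m=np.median(L,0);L=L[abs(L[:,2]-m[2])<60]
    for _ in range(6):
        c=L.mean(0);V=np.linalg.svd(L-c,full_matrices=False)[2];L=L[abs((L-c)@V[2])<5]
    n=V[2]*np.sign(V[2][2]);print('lid angle',np.arccos(n[2]),'c',c,len(L))
E
python3 -c "
from h import *
lid(env.grab_frame('scene'));print(env.state()['ee_pos'],env.state()['force'])"
```

```text
lid angle 0.44168780560829735 c [ 604.24389057 -265.88566559  161.85861895] 4599
[ 534.47730932 -272.74511194  165.9563819 ] [-0.25221108 -1.64232234  0.86863058]
```

Working: the lid is going down (0.57→0.44).

```bash
python3 -m pendant '{"translation":[[1,-0.8,3],[1,-0.8,3],[1,-0.8,3],[1,-0.8,3],[1,-0.8,3],[1,-0.8,3],[1,-0.8,3],[1,-0.8,3]],"roll":[0,0,0,0,0,0,0,0],"hand":[255,255,255,255,255,255,255,255]}'
python3 -m pendant '{"translation":[[0.5,-0.3,3],[0.5,-0.3,3],[0.5,-0.3,3],[0.5,-0.3,3],[0.5,-0.3,3],[0.5,-0.3,3],[0.5,-0.3,3],[0.5,-0.3,3]],"roll":[0,0,0,0,0,0,0,0],"hand":[255,255,255,255,255,255,255,255]}'
python3 -m pendant '{"translation":[[0,0,3],[0,0,3],[0,0,3],[0,0,3],[0,0,2],[0,0,2],[0,0,0],[0,0,0]],"roll":[0,0,0,0,0,0,0,0],"hand":[255,255,255,255,255,255,255,255]}'
```

```text
time_s: 16.1
ee_pos: [525.0, -274.9, 142.4]
ee_rot: [180.0, -0.0, 155.1]
force: [0.0, 0.3, 1.6]
gripper_width: 0.8
gripper_force: 0.8
time_s: 16.77
ee_pos: [520.6, -275.7, 118.5]
ee_rot: [-180.0, 0.0, 155.1]
force: [-0.2, -1.3, 1.8]
gripper_width: 0.2
gripper_force: 0.8
time_s: 17.43
ee_pos: [520.9, -275.4, 102.6]
ee_rot: [180.0, 0.0, 155.1]
force: [0.7, -0.2, -0.4]
gripper_width: 0.8
gripper_force: 0.0
```

```bash
python3 -c "
from h import *
lid(env.grab_frame('scene'));print(env.state()['ee_pos'],env.state()['force'])"
```

```text
lid angle 0.06055836556283429 c [ 603.43777805 -265.37967141  132.79960531] 3931
[ 520.94808248 -275.45040867  102.6717674 ] [ 0.65471909 -0.1017702  -0.18590117]
```

```bash
python3 -m pendant '{"translation":[[0,0,2],[0,0,2],[0,0,2],[0,0,2],[0,0,1],[0,0,1],[0,0,0],[0,0,0]],"roll":[0,0,0,0,0,0,0,0],"hand":[255,255,255,255,255,255,255,255]}'
python3 -m pendant '{"translation":[[0,0,1],[0,0,1],[0,0,0],[0,0,0],[0,0,0],[0,0,0],[0,0,0],[0,0,0]],"roll":[0,0,0,0,0,0,0,0],"hand":[255,255,255,255,255,255,255,255]}'
```

```text
time_s: 18.15
ee_pos: [520.6, -275.6, 93.2]
ee_rot: [-180.0, 0.0, 155.1]
force: [-1.2, -0.1, 4.9]
gripper_width: 0.1
gripper_force: 2.2
time_s: 18.82
ee_pos: [520.6, -275.6, 93.1]
ee_rot: [-180.0, 0.1, 155.1]
force: [-5.2, 1.8, 13.7]
gripper_width: 0.6
gripper_force: 7.1
```

```bash
python3 -m pendant '{"translation":[[0,0,-10],[0,0,-20],[0,0,-20],[0,0,-10],[0,0,0],[0,0,0],[0,0,0],[0,0,0]],"roll":[0,0,0,0,0,0,0,0],"hand":[255,255,255,255,255,255,255,255]}'
python3 - <<'E'
from h import *
for n in('scene','top'):
    p=env.grab_frame(n);lid(p)
    for r in env.regions_of(p,'start')[:2]:
        q,_,_=maskpts(p,r['pixels']);q=q[(q[:,2]>98)&(q[:,2]<107)];
        if len(q):print(n,r['score'],np.median(q,0),(q.min(0)+q.max(0))/2,np.ptp(q,0))
    if n=='scene':cv2.imwrite('pics/s3.png',cv2.resize(p['frame'][250:380,140:300,::-1],(640,520)))
print(env.state()['ee_pos'])
E
```

```text
time_s: 19.48
ee_pos: [519.9, -275.1, 149.3]
ee_rot: [180.0, -0.2, 155.1]
force: [0.0, -0.7, -0.5]
gripper_width: 0.6
gripper_force: 0.0
lid angle 0.00660574056783803 c [ 601.03959987 -264.33878923  129.13898246] 3992
lid angle 0.01439780483697762 c [ 610.35368327 -243.98947213  128.63136885] 558
[ 520.40994121 -275.35512871  150.08757069]
```

View pics/s3.png

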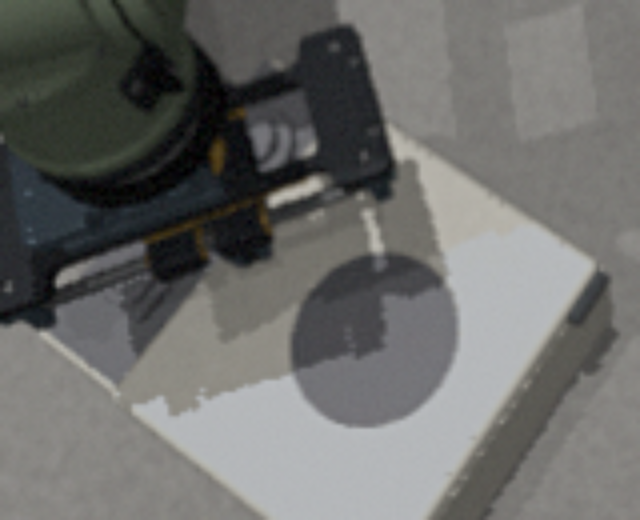

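Lid is shut flat (angle ~0.01, top at 128.9). In the crop the gripper is above the lid edge, and the start key shows at (268,140) behind it. Next, the start key.

```bash
python3 -m pendant '{"translation":[[21,-1.8,0],[21,-1.8,0],[21,-1.8,0],[21.6,-1.8,0],[0,0,12],[0,0,12],[0,0,12],[0,0,0]],"roll":[0,0,0,0,0,0,0,0],"hand":[255,255,255,255,255,255,255,255]}'
python3 - <<'E'
from h import *
p=env.grab_frame('scene');e=env.state()['ee_pos'];print(e)
cv2.imwrite('pics/s4.png',cv2.resize(p['frame'][250:350,150:270,::-1],(720,600)))
print((proj(p,[[440.5,-246,102],e+[0,0,35.3]])-[150,250])*6)
E
```

```text
time_s: 20.35
ee_pos: [439.2, -245.5, 112.8]
ee_rot: [180.0, -0.3, 155.1]
force: [-0.7, 0.2, -0.6]
gripper_width: 0.5
gripper_force: 0.0
[ 440.02360302 -245.94055849  113.85695928]
[[312.14313155 209.62371128]
 [277.41436223 168.60940274]]
```

View pics/s4.png

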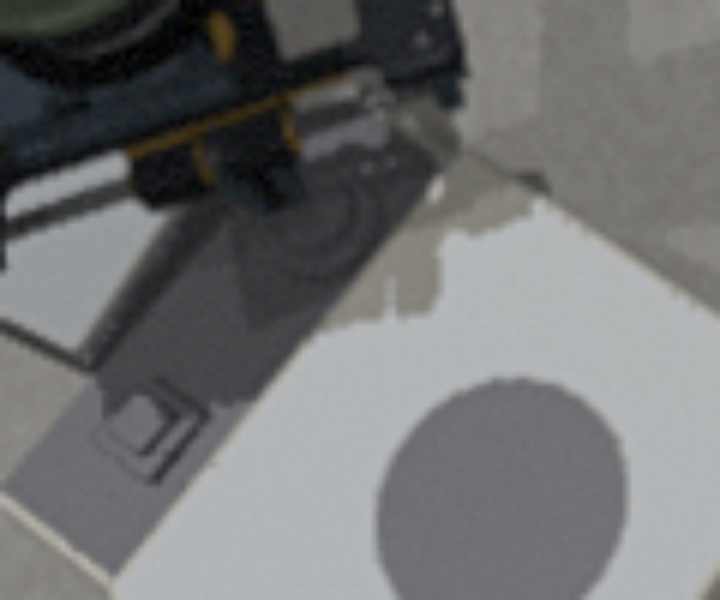

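Round key and collar are visible at crop (315,210), matching the projection (312,210). The fingers are over it and the square key at (145,425) is clear. Press.

```bash
python3 -m pendant '{"translation":[[0,0,10],[0,0,10],[0,0,8],[0,0,6],[0,0,5],[0,0,3],[0,0,2],[0,0,0]],"roll":[0,0,0,0,0,0,0,0],"hand":[255,255,255,255,255,255,255,255]}'
python3 -m pendant '{"translation":[[0,0,1],[0,0,1],[0,0,1],[0,0,1],[0,0,0],[0,0,0],[0,0,0],[0,0,0]],"roll":[0,0,0,0,0,0,0,0],"hand":[255,255,255,255,255,255,255,255]}'
python3 -m pendant '{"translation":[[0,0,1],[0,0,1],[0,0,1],[0,0,0],[0,0,0],[0,0,0],[0,0,0],[0,0,0]],"roll":[0,0,0,0,0,0,0,0],"hand":[255,255,255,255,255,255,255,255]}'
```

```text
time_s: 21.07
ee_pos: [440.8, -246.4, 70.5]
ee_rot: [180.0, -0.0, 155.1]
force: [0.4, -0.5, -0.3]
gripper_width: 0.3
gripper_force: 0.0
time_s: 21.73
ee_pos: [441.1, -246.5, 67.0]
ee_rot: [180.0, 0.0, 155.1]
force: [-1.4, -1.9, 0.5]
gripper_width: 0.6
gripper_force: 0.7
time_s: 22.4
ee_pos: [441.1, -246.5, 63.9]
ee_rot: [180.0, 0.0, 155.1]
force: [1.0, -0.3, 3.0]
gripper_width: 0.4
gripper_force: 1.6
```

```bash
python3 -m pendant '{"translation":[[0,0,1],[0,0,1],[0,0,1],[0,0,0],[0,0,0],[0,0,0],[0,0,0],[0,0,0]],"roll":[0,0,0,0,0,0,0,0],"hand":[255,255,255,255,255,255,255,255]}'
python3 -m pendant '{"translation":[[0,0,1],[0,0,1],[0,0,0],[0,0,0],[0,0,0],[0,0,0],[0,0,0],[0,0,0]],"roll":[0,0,0,0,0,0,0,0],"hand":[255,255,255,255,255,255,255,255]}'
```

```text
time_s: 23.07
ee_pos: [441.1, -246.5, 61.2]
ee_rot: [180.0, 0.0, 155.1]
force: [-0.3, 0.1, 6.0]
gripper_width: 0.7
gripper_force: 3.1
time_s: 23.73
ee_pos: [441.2, -246.6, 61.0]
ee_rot: [-180.0, 0.1, 155.1]
force: [-3.9, 2.3, 18.0]
gripper_width: 0.5
gripper_force: 9.3
```

Spring travel of 6 mm, then a hard stop. Release and check.

```bash
python3 -m pendant '{"translation":[[0,0,-8],[0,0,-20],[0,0,-35],[0,0,-35],[0,0,-35],[0,0,-20],[0,0,0],[0,0,0]],"roll":[0,0,0,0,0,0,0,0],"hand":[255,255,255,255,255,255,255,255]}'
python3 - <<'E'
from h import *
for n in('scene','top'):
    p=env.grab_frame(n);lid(p)
    if n=='scene': rocker(p)
    for l in('start','tube_rack','tip_box','jar'):
        for r in env.regions_of(p,l)[:1]:
            q,_,_=maskpts(p,r['pixels']);print(n,l,round(r['score'],2),np.round(r['rect']),np.round(np.nanmedian(q,0)))
s=env.state();print(s['ee_pos'],s['force'])
E
```

```text
time_s: 24.4
ee_pos: [441.0, -246.5, 212.0]
ee_rot: [180.0, 0.1, 155.1]
force: [-0.6, 0.1, -0.4]
gripper_width: 0.2
gripper_force: 0.0
lid angle 0.0065529366289829565 c [ 601.14780641 -264.49902111  129.16812041] 3994
-57 3 [59.  59.5 59.7]
-51 11 [59.3 61.3 63.1]
-45 13 [59.9 61.7 63.3]
-39 14 [59.8 61.1 62.6]
-33 1 [69.9 69.9 69.9]
-27 12 [70.4 71.7 72.9]
-21 12 [70.9 73.2 75.1]
-15 12 [72.2 74.7 76. ]
-9 15 [74.3 75.7 76.9]
-3 11 [75.3 76.4 76.9]
3 14 [75.4 77.1 78.5]
9 11 [78.4 79.  80.9]
15 15 [78.4 80.1 81.1]
21 23 [60.7 80.1 82.2]
27 30 [61.3 75.9 81.9]
33 13 [60.3 61.5 62.7]
39 13 [59.6 61.9 63.7]
45 15 [60.5 62.2 63.4]
scene start 0.61 [202. 287.  20.  16.] [ 443. -246.  102.]
scene tube_rack 0.92 [342. 172.  39.  33.] [437. 250.  63.]
scene tip_box 0.91 [165. 288.  63.  46.] [ 356. -313.   54.]
scene jar 0.64 [322. 265.  19.  24.] [600.  -3.  74.]
lid angle 0.008313174837664986 c [ 608.79460508 -256.18507944  128.42429311] 895
top start 0.38 [416. 170.  59.  62.] [ 606. -242.  128.]
top tube_rack 0.61 [273. 229.  35.  26.] [422. 257.  63.]
top jar 0.74 [340. 179.  13.  12.] [584.   7.  72.]
[ 440.7786569  -246.36951282  211.38134934] [-0.29052458 -0.19375508  0.89246444]
```

```bash
python3 -c "
from workcell import env
print(env.job_done())"
```

```text
the job is handed in; nothing more can be done
None
```

I switched the rocker fully on, pushed the lid fully shut, then pressed the start key to its stop and let it come up. The job is handed in at about 25 s with the robot touching nothing; I saw no sign that anything else on the bench moved.

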